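Set the charging dock's jaw bar and click in the scanner batteries

ROBOT

A 6-joint arm with a two-finger parallel gripper is mounted at the origin on the work surface. World frame = base frame: x ahead of the robot, y to its left, z up, the work surface at z = 0. Lengths are in mm, angles in rad, forces in N, time in s.
With the tool pointing down it reaches from about 275 to 975 mm from the base axis. Payload 8.4 kg.
Tool frame: the origin (TCP) lies midway between the tips of the shut fingers; the grasp point (between the pads) lies 19 mm behind it; z points along the fingers, y is the direction in which the jaws open and shut (so a half turn about z gives the same grasp; the last joint's range is limited). The gripper opens to 92 mm and grips with 3 to 60 N. Pads are 20 mm wide; open, the fingers measure 128 mm over their backs; the gripper's body (75 mm by 189 mm) begins 69 mm behind the grasp point.
Start: joints at [-0.002, 0.353, 1.633, -0, 1.155, -0.002], TCP at [625.002, -0, 214.583] pointing down, gripper open.
Joint ranges: [-2.63, 2.63], [-0.92, 2.1], [0.06, 2.66], [-1.3, 4.44], [0, 2.69], [-3.02, 3.02]. Speed limits (rad/s): [2.22, 2.22, 2.79, 3.14, 3.14, 3.14].

INTERFACE

Orientations are given as a unit quaternion [x, y, z, w].
In Python, from station import arm gives the robot as it stands.
- The arm moves only by the tool play_rows, never from a script. Its argument "rows" is a list of rows, each an object of numbers: "fingers": the gripper command: -1 is shut, 1 is fully open, values between are in proportion; "dx", "dy", "dz": the shift along the tool's x, y, z in units of 25 mm (1.0 is 25 mm); "turn": the turn about the tool's z in units of 6 degrees (1.0 is 6 degrees). A call has 1 to 12 rows; each row is the pose to reach, as a shift and turn from the pose commanded when the call began, along the tool's axes at that moment; what a row does not reach only later rows make up. A row lasts 1/8 s, in which the tool goes at most 62.5 mm and 10.7 degrees, less where a joint would pass 70% of its speed; a pose out of reach is approached as far as the arm can. A call with a gripper value outside its range is refused whole. The fingers move at their own pace and stop on an object; the grip force is fixed at half the most. Time passes only in rows, so rows that repeat a pose let the fingers close. It gives the time, the measured TCP pose, the force and the opening at its end, in the units of the state.
- arm.state(): the state, without advancing time (a new reading comes with each control period).
- arm.grab_frame(name): name is "scene" or "side" or "wrist"; returns the picture (400x640x3 uint8, red, green, blue); there is no depth.
- arm.camera_model(name): a dict with "mtx" (3x3 intrinsics, pixels), "cam_to_world" (4x4, takes a point from camera to world coordinates). Camera axes: x right, y up, looking along -z (the intrinsics and any distortion apply to the point x, -y, -z); pixel columns grow to the right and rows downward; lengths in mm; the calibration is good to about 2 mm. A picture is of the moment at which its call begins: read the wrist's pose just before it. camera_model takes no time and is no camera call; for the wrist camera it gives the pose at the moment of the call.
- arm.close_job(): hands the job in, once; it reports no verdict.
The state is a dict: "clock": time; "joint_pos": joint angles; "joint_vel": joint speeds; "joint_torque": joint torques, N m; "ee_pos": TCP position; "tool_rot": TCP orientation; "force": force on the tool from outside, world axes, zero at the start; "torque": the same for the moment, N m; "opening": opening from 0.0 (shut) to 1.0 (fully open).
Only numpy, scipy, OpenCV 4.12 (cv2) and the standard library are available. Lean on these libraries where they do the work, as an engineer would, in place of code of your own. Each camera call takes 0.05 s, during which the arm holds its last target. There are 200 camera calls.

TASK

Get the charging dock ready for the battery packs lying on the desk: turn the clamp knob to free the jaw bar, slide the bar fully in against its stop, and turn the knob tight again. Then press every battery pack on the desk into a bay of its own until it clicks past the jaws and lies flat and fully home, and finally flip the charger's switch on. Do not knock over or push around the other things on the desk.

Things in the scene. Friction and masses are not known exactly. Their poses are not given: they have to be found in the camera images.
- dock: Charging dock: flat grey base 215 x 376 x 12 mm fixed on the table, three black bay pedestals along its y. Origin: on the table under the middle bay; x points from the front jaws (fixed) to the sliding bar, away from the robot; y left, z up; base x -80 to +135, y -188 to +188 mm. At both ends of each bay a sprung jaw 28 mm wide, inner face 53 mm from the bay's middle, round lip 38 mm above the table.
- bay0 (a point): Top centre of the left (+y) bay's pedestal, 22 mm above the table: the place for a pack's origin. Axes as the dock's; the pack lies along x, either end first. Pedestal 28 mm wide, 10 mm above the base; bays 76 mm apart. A pack meets the lips when 12 mm above this point; pushing down with 6 to 12 N takes it past them, the force drops and the lips pull it home. If one end goes first, the other may need 25 N.
- bay1 (a point): Top centre of the middle bay's pedestal, 22 mm above the table: the place for a pack's origin. Axes as the dock's; the pack lies along x, either end first. Pedestal 28 mm wide, 10 mm above the base; bays 76 mm apart. A pack meets the lips when 12 mm above this point; pushing down with 6 to 12 N takes it past them, the force drops and the lips pull it home. If one end goes first, the other may need 25 N.
- bay2 (a point): Top centre of the right (-y) bay's pedestal, 22 mm above the table: the place for a pack's origin. Axes as the dock's; the pack lies along x, either end first. Pedestal 28 mm wide, 10 mm above the base; bays 76 mm apart. A pack meets the lips when 12 mm above this point; pushing down with 6 to 12 N takes it past them, the force drops and the lips pull it home. If one end goes first, the other may need 25 N.
- bar (a joint): The sliding jaw bar of the dock, an aluminium beam along the dock's y that carries the three rear jaws. In m: 0 = fully in, against its stop (where the jaws fit the packs), up to 0.040 = drawn out along the dock's +x. Sliding it takes about 2 N when the clamp is free; the tightened clamp holds it.
- tab (a point): Centre of the top of the black tab on the jaw bar's middle, by which it is slid: 24 mm wide (dock y), 16 mm along x, 38 mm tall on the beam, whose top is 35 mm above the table (this point: 73 mm). Dock x = 78 mm with the bar fully in. Moves with the bar; axes as the dock's.
- clamp (a joint): Clamp knob that locks the jaw bar's side rail, in rad, growing clockwise seen from above: 0 = fully free, 1.5 = fully tight (a stop at each end). Below 0.7 the bar slides freely, above 1.2 it is held firmly. It stays where it is left; turning it takes about 0.15 N m.
- clamp_grip (a point): Middle of the clamp knob's wing, on its vertical axis, 73 mm above the table (the wing's top is 7 mm higher). The black wing is a bar 46 mm long, 14 mm thick, 32 mm tall on a disc 48 mm across; the point turns with the knob, its x axis along the wing (along the dock's x at clamp 0). At dock x = 20, y = -165 mm.
- switch (a joint): The charger's main switch, a toggle lever at the dock's left end, in rad: 0 = off, leaning towards the dock's -x; 1.0 = on, leaning towards +x. It stays where it is left; about 2 N at the tip moves it.
- switch_tip (a point): Centre of the ball (26 mm) at the tip of the switch lever. The lever turns about an axis along the dock's y, 50 mm from this point, at dock x = 0, y = 155 mm, 34 mm above the table; off: the ball is 24 mm to -x of it and 78 mm above the table; on: 24 mm to +x. A block 70 x 50 x 25 mm on the base carries it.
- pack0: Loose battery pack (two or three of these are present), black, 94 x 40 x 28 mm (x, y, z) with a low round bead across each end, 8 mm high with its middle 10 mm above the underside, which makes it 102 mm long over all; about 160 g. Origin: centre of its underside; it lies flat, z up, and can be gripped across its 40 mm width (y). Both ends are alike.
- pack1: Loose battery pack (two or three of these are present), black, 94 x 40 x 28 mm (x, y, z) with a low round bead across each end, 8 mm high with its middle 10 mm above the underside, which makes it 102 mm long over all; about 160 g. Origin: centre of its underside; it lies flat, z up, and can be gripped across its 40 mm width (y). Both ends are alike.
- pack2: Loose battery pack (two or three of these are present), black, 94 x 40 x 28 mm (x, y, z) with a low round bead across each end, 8 mm high with its middle 10 mm above the underside, which makes it 102 mm long over all; about 160 g. Origin: centre of its underside; it lies flat, z up, and can be gripped across its 40 mm width (y). Both ends are alike.
- flask: Bystander, not part of the job: a blue steel drinking flask, 72 mm across, 235 mm tall, standing. Origin: centre of its underside.
- water: Bystander, not part of the job: a clear water bottle, 64 mm across, 200 mm tall, standing. Origin: centre of its underside.
- phone: Bystander, not part of the job: a mobile phone lying flat, 150 x 72 x 10 mm. Origin: centre of its underside.
- tape: Bystander, not part of the job: a brown cardboard-coloured ring of packing tape lying flat, 100 mm across, 48 mm high. Origin: centre of its underside.
- carton: Bystander, not part of the job: a small closed cardboard carton, 75 x 55 x 45 mm. Origin: centre of its underside.
Not all that is in view belongs to the job. What is shaped like the pack0 but brown or green is not meant.

How it is judged (in metres and radians):
On the way, in this order (a step that is already met when the one before it is completed fails the run):
1. the clamp knob has been turned free (value of joint clamp below 0.7 rad), for 0.1 s.
2. the jaw bar is fully in against its stop (value of joint bar below 0.003 m), for 0.2 s.
3. the clamp knob is tight again with the bar in (value of joint clamp above 1.2 rad and value of joint bar below 0.004 m), for 0.2 s.
4. every pack present is clicked home in a bay, with the clamp tight (all of step 3 and ((z of pack0 in the frame of bay0 between -0.003 and 0.0025 m and horizontal distance between pack0 and bay0 below 0.007 m and angle between the x axis of pack0 and the x axis of bay0, either way round below 0.09 rad and angle between pack0's own z axis and vertical below 0.05 rad) or (z of pack0 in the frame of bay1 between -0.003 and 0.0025 m and horizontal distance between pack0 and bay1 below 0.007 m and angle between the x axis of pack0 and the x axis of bay1, either way round below 0.09 rad and angle between pack0's own z axis and vertical below 0.05 rad) or (z of pack0 in the frame of bay2 between -0.003 and 0.0025 m and horizontal distance between pack0 and bay2 below 0.007 m and angle between the x axis of pack0 and the x axis of bay2, either way round below 0.09 rad and angle between pack0's own z axis and vertical below 0.05 rad)) and ((z of pack1 in the frame of bay0 between -0.003 and 0.0025 m and horizontal distance between pack1 and bay0 below 0.007 m and angle between the x axis of pack1 and the x axis of bay0, either way round below 0.09 rad and angle between pack1's own z axis and vertical below 0.05 rad) or (z of pack1 in the frame of bay1 between -0.003 and 0.0025 m and horizontal distance between pack1 and bay1 below 0.007 m and angle between the x axis of pack1 and the x axis of bay1, either way round below 0.09 rad and angle between pack1's own z axis and vertical below 0.05 rad) or (z of pack1 in the frame of bay2 between -0.003 and 0.0025 m and horizontal distance between pack1 and bay2 below 0.007 m and angle between the x axis of pack1 and the x axis of bay2, either way round below 0.09 rad and angle between pack1's own z axis and vertical below 0.05 rad)) and ((z of pack2 in the frame of bay0 between -0.003 and 0.0025 m and horizontal distance between pack2 and bay0 below 0.007 m and angle between the x axis of pack2 and the x axis of bay0, either way round below 0.09 rad and angle between pack2's own z axis and vertical below 0.05 rad) or (z of pack2 in the frame of bay1 between -0.003 and 0.0025 m and horizontal distance between pack2 and bay1 below 0.007 m and angle between the x axis of pack2 and the x axis of bay1, either way round below 0.09 rad and angle between pack2's own z axis and vertical below 0.05 rad) or (z of pack2 in the frame of bay2 between -0.003 and 0.0025 m and horizontal distance between pack2 and bay2 below 0.007 m and angle between the x axis of pack2 and the x axis of bay2, either way round below 0.09 rad and angle between pack2's own z axis and vertical below 0.05 rad))), for 0.3 s.
5. the switch is on (value of joint switch above 0.75 rad), for 0.2 s.
At the end, for the whole second after the job is handed in: Every pack present lies in a bay, its underside within 2.5 mm of the pedestal, within 7 mm and 0.09 rad of the bay's middle and direction, flat (0.05 rad) and at rest; the bar is within 4 mm of its stop, the clamp beyond 1.2 rad and the switch beyond 0.75 rad (all of step 4 and value of joint switch above 0.75 rad and linear speed of each of pack0, pack1, pack2 below 0.02 m/s); the robot touches nothing.
It fails at once if a bystander is pushed more than 5 cm from its place or knocked over (distance of any of flask, water, phone, tape, carton from where it was at the start of the episode above 0.05 m or angle between any of flask, water's own z axis and vertical above 0.6 rad).
Of pack0, pack1, pack2 only 2 to 3 are there at a start; the rules pass over those that are not, and their reading is None.
At some moment in a run one of pack0, pack1, pack2 may be knocked a few centimetres aside while the robot is not near it.
Once in a run the grip may slacken for a moment while it holds something.
It also fails if it takes over 210 s, if anything falls off the work surface, if the arm or the gripper's body presses on something with over 40 N, if the wrist force passes 120 N, or if a joint passes its speed limit or range.

## Working session

There is one attempt and no reset: what is moved stays moved. The work goes in short steps, Python scripts to look and compute and a tool call to move; the robot and the scene stay as the last step left them, time stands still between calls to the robot, and variables do not carry over. Pictures are saved under pics/ and viewed, about 12 in all and at most 16, crops included, and the job is handed in when it is done.

Besides the shell and the picture viewer there is one more tool, called after ">>>" by a JSON object that holds its "name" and its "arguments". play_rows: Moves the arm, as the interface text tells. Its arguments: {"type":"object","properties":{"rows":{"type":"array"}},"required":["rows"]}

```bash
mkdir -p pics; cat > h.py <<'E'
import numpy as np,cv2
from station import arm
def snap(n,f):
    m=arm.camera_model(n); im=arm.grab_frame(n); cv2.imwrite('pics/'+f,im[:,:,::-1]); return im,m
def pix2w(m,u,v,z):
    K=np.array(m['mtx']);T=np.array(m['cam_to_world'])
    d=np.linalg.inv(K)@[u,v,1]; d=T[:3,:3]@[d[0],-d[1],-d[2]]; o=T[:3,3]
    return o+d*(z-o[2])/d[2]
def w2pix(m,p):
    K=np.array(m['mtx']);T=np.array(m['cam_to_world'])
    c=T[:3,:3].T@(np.array(p,float)-T[:3,3]); q=K@[c[0],-c[1],-c[2]]; return q[:2]/q[2]
E
python3 - <<'E'
from h import *
print(arm.state())
for n in("scene","side","wrist"):
    im,m=snap(n,n+'0.png'); print(n,{k:np.round(v,3).tolist() if not isinstance(v,str) else v for k,v in m.items()})
E
```

```text
{'clock': 0.0, 'joint_pos': array([-2.39084920e-03,  3.53644327e-01,  1.63412601e+00,  1.82881260e-05,
        1.15523299e+00, -2.39618935e-03]), 'joint_vel': array([ 0.00028614,  0.0010767 , -0.0001568 , -0.00109608, -0.00086148,
        0.00041396]), 'joint_torque': array([-2.43486713e-03, -5.93846583e+01, -3.34216332e+01,  6.94100303e-02,
        2.34022352e-02, -1.15005114e-04]), 'ee_pos': array([6.24494049e+02, 1.29436684e-02, 2.13869575e+02]), 'tool_rot': array([ 7.07107332e-01,  7.07105879e-01, -4.91628070e-04, -5.05842921e-04]), 'force': array([-0.12338968, -0.25589181, -0.99359159]), 'torque': array([ 0.03202422,  0.00723869, -0.01299209]), 'opening': 0.9997763804575822}
scene {'mtx': [[426.132, 0.0, 327.562], [0.0, 426.132, 193.602], [0.0, 0.0, 1.0]], 'cam_to_world': [[-0.859, -0.356, 0.367, 896.737], [0.511, -0.568, 0.646, 819.614], [-0.022, 0.742, 0.67, 889.316], [0.0, 0.0, 0.0, 1.0]]}
side {'mtx': [[441.34, 0.0, 322.065], [0.0, 441.34, 200.336], [0.0, 0.0, 1.0]], 'cam_to_world': [[0.827, 0.383, -0.412, -45.403], [-0.563, 0.564, -0.605, -737.096], [0.001, 0.732, 0.682, 902.963], [0.0, 0.0, 0.0, 1.0]]}
wrist {'mtx': [[296.192, 0.0, 316.216], [0.0, 296.192, 203.772], [0.0, 0.0, 1.0]], 'cam_to_world': [[1.0, -0.002, 0.001, 624.776], [0.002, 0.971, 0.239, 66.65], [-0.002, -0.239, 0.971, 383.389], [0.0, 0.0, 0.0, 1.0]]}
```

View pics/scene0.png

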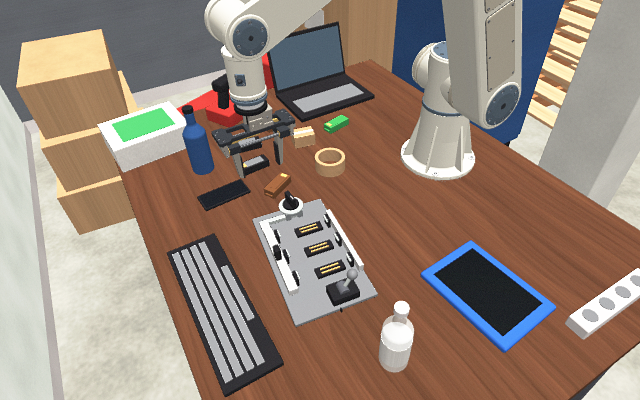

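View pics/side0.png

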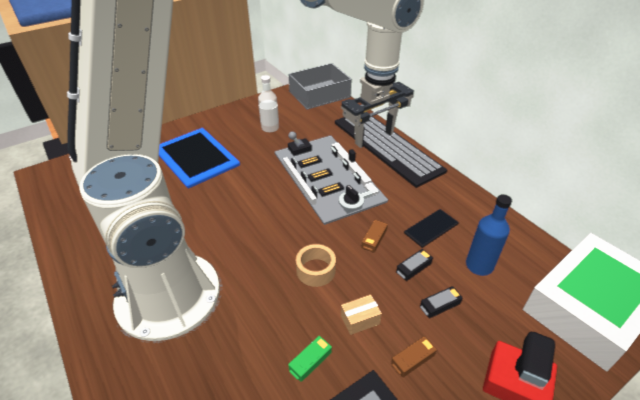

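View pics/wrist0.png

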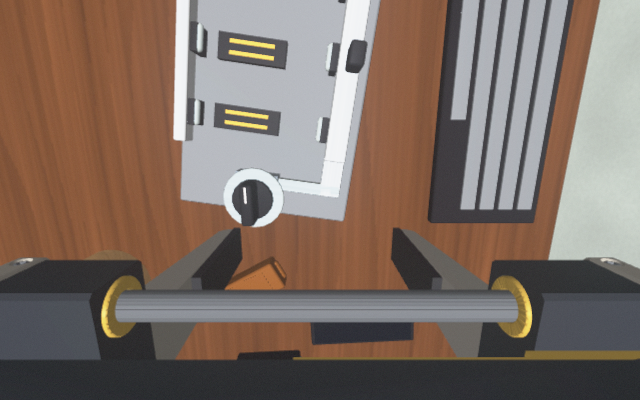

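Scene and side show the dock ahead-left, with the knob near wrist (252,198). In the side view the black packs are at (414,263) and (441,300). Brown and green decoys, flask, carton, tape and phone are also there, plus a black and red tool at (525,365).

```bash
python3 - <<'E'
from h import *
m=arm.camera_model('wrist'); s=arm.camera_model('side'); c=arm.camera_model('scene')
P=lambda m,u,v,z:np.round(pix2w(m,u,v,z)[:2]).tolist()
a=pix2w(m,181,200,12);b=pix2w(m,343,220,12);d=b-a
print('front right corner',a,'rear right',b,np.linalg.norm(d),'yaw',np.arctan2(d[1],d[0]))
print('knob',P(m,252,198,80),'bays',P(m,253,50,22),P(m,247,119,22),'tab',P(m,357,52,73))
yaw=np.arctan2(d[1],d[0]);R=lambda y:np.array([[np.cos(y),-np.sin(y)],[np.sin(y),np.cos(y)]])
print('dock org from corner',a[:2]+R(yaw)@[80,188])
print('side: bays',[P(s,*q,22) for q in((309,161),(319,174),(331,189))],'knob',P(s,350,196,73))
print('scene: bays',[P(c,*q,22) for q in((330,268),(319,247),(309,229))],'knob',P(c,291,203,73))
print('packs',P(s,414,262,28),P(s,441,299,28),'phone',P(s,431,226,10),'brown',P(s,374,235,28),P(s,413,356,28),'flask',P(s,483,265,0),'tape',P(s,316,275,0),'carton',P(s,361,320,20),'water',P(s,270,125,0))
im=cv2.imread('pics/side0.png')[200:400,340:640]; im2=cv2.imread('pics/scene0.png')[70:220,160:360]
cv2.imwrite('pics/c1.png',np.vstack([cv2.resize(im,(600,400),interpolation=3)[:, :600],cv2.resize(im2,(600,450),interpolation=3)[:200]]))
E
```

```text
front right corner [450.19049844 -20.04445223  12.        ] rear right [659.51340289 -46.46022475  12.        ] 210.98310682533548 yaw -0.1255326993874174
knob [557.0, -2.0] bays [554.0, 154.0] [543.0, 80.0] tab [663.0, 140.0]
dock org from corner [553.09920007 156.45993618]
side: bays [[557.0, 222.0], [547.0, 149.0], [537.0, 70.0]] knob [530.0, -30.0]
scene: bays [[561.0, 230.0], [550.0, 155.0], [541.0, 83.0]] knob [557.0, 12.0]
packs [547.0, -281.0] [523.0, -399.0] phone [687.0, -203.0] brown [522.0, -152.0] [371.0, -467.0] flask [707.0, -374.0] tape [331.0, -158.0] carton [337.0, -334.0] water [570.0, 507.0]
```

View pics/c1.png

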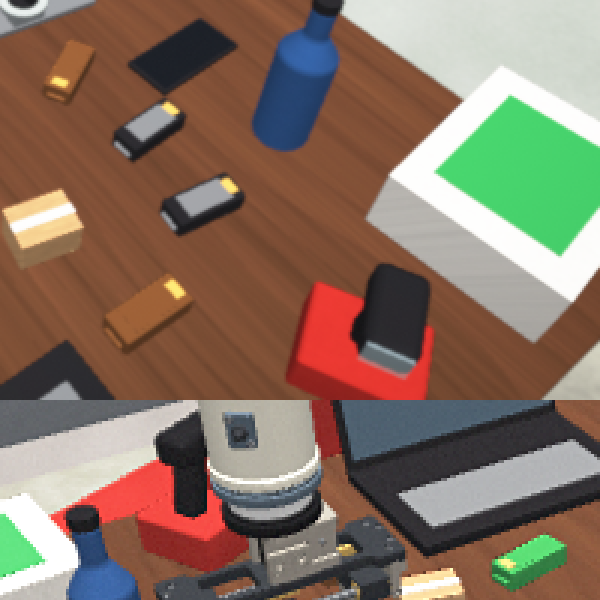

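Two packs clear (about (547,-281) and (523,-399)). Dock origin is about (553,156), yaw about -0.13, with the bar drawn out. I'll move for an overhead look.

>>> {"name": "play_rows", "arguments": {"rows": [{"dx": 2, "dy": -3, "dz": -1, "fingers": 1}, {"dx": 4, "dy": -3, "dz": -2, "fingers": 1}, {"dx": 4, "dy": -3, "dz": -2, "fingers": 1}, {"dx": 4, "dy": -3, "dz": -2, "fingers": 1}, {"dx": 4, "dy": -3, "dz": -2, "fingers": 1}]}}

```text
$.rows[0]: bad value
```

```bash
python3 - <<'E'
from h import *
im,m=snap('wrist','w1.png'); print(arm.state()['ee_pos'])
big=cv2.resize(im,(800,500),interpolation=3)
cv2.imwrite('pics/w1b.png',big[:,:,::-1])
E
```

```text
[6.24705334e+02 2.01429643e-02 2.14133622e+02]
```

View pics/w1b.png

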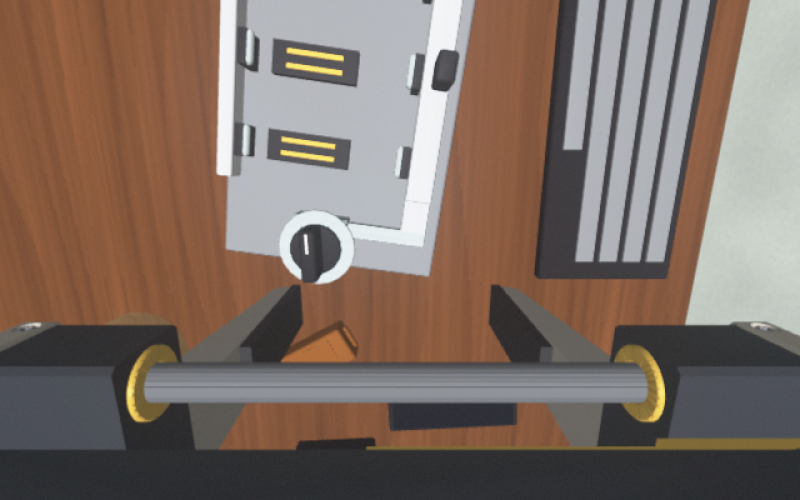

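The move was refused, so the view hasn't changed. I'll retry with every key given.

>>> {"name": "play_rows", "arguments": {"rows": [{"dx": 2.0, "dy": -2.0, "dz": -1.0, "turn": 0.0, "fingers": 1.0}, {"dx": 4.0, "dy": -3.0, "dz": -2.0, "turn": 0.0, "fingers": 1.0}, {"dx": 4.0, "dy": -3.0, "dz": -2.0, "turn": 0.0, "fingers": 1.0}, {"dx": 4.0, "dy": -3.0, "dz": -2.0, "turn": 0.0, "fingers": 1.0}]}}

```text
clock: 0.7
ee_pos: [550.1, 100.3, 264.8]
tool_rot: [0.707, 0.708, 0.0, 0.0]
force: [-0.3, -0.5, 0.1]
opening: 0.999
```

```bash
python3 - <<'E'
from h import *
im,m=snap('wrist','w1.png'); print(arm.state()['ee_pos'])
cv2.imwrite('pics/w1c.png',cv2.resize(im,(800,500),interpolation=3)[:,:,::-1])
snap('scene','s1.png')
E
```

```text
[550.21756873  99.61366094 264.24695818]
```

View pics/w1c.png

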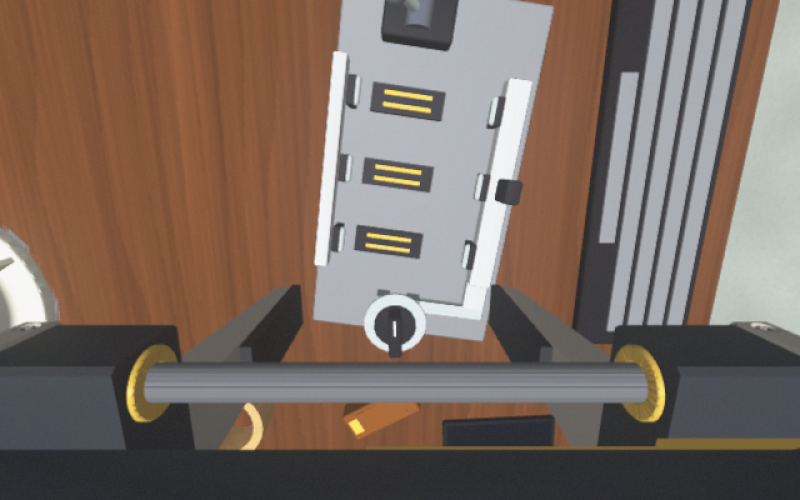

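The view shows the whole dock: bays at (407,101), (397,175), (388,242) in 1.25x pixels, knob (395,323), tab (509,190), wing along dock y (tight).

```bash
cat >> h.py <<'E'
def dockp(o,p):
    c,s=np.cos(o[2]),np.sin(o[2]); return np.array([o[0]+c*p[0]-s*p[1],o[1]+s*p[0]+c*p[1],p[2]])
E
python3 - <<'E'
from h import *
from scipy.optimize import least_squares
m=arm.camera_model('wrist'); k=1.25
obs=[((0,76,22),(407,101)),((0,0,22),(397,175)),((0,-76,22),(388,242)),((-80,-188,12),(314,319)),((135,-188,12),(483,341)),((135,188,12),(553,6))]
f=lambda o:np.concatenate([w2pix(m,dockp(o,p))-np.array(q)/k for p,q in obs])
r=least_squares(f,[553,156,-.13],loss='soft_l1');print(r.x,np.round(r.fun,1))
o=r.x
print('knob',dockp(o,(20,-165,73)),'switch',dockp(o,(-24,155,78)),'tab in',dockp(o,(78,0,73)))
t=pix2w(m,509/k,190/k,73);print('tab seen',t,'-> dock x',np.array([np.cos(o[2]),np.sin(o[2])])@(t[:2]-o[:2]))
for z in(49,80):print('wing',z,pix2w(m,395/k,323/k,z))
a=pix2w(m,395/k,310/k,80);b=pix2w(m,395/k,338/k,80);print('wing dir',np.arctan2(*(b-a)[1::-1])-o[2])
E
```

```text
[ 5.51574813e+02  1.54005286e+02 -1.33259937e-01] [-0.2 -0.3 -0.2 -0.1 -0.2  0.5 -2.1  1.6  0.6  1.3  1.9 -2.2]
knob [549.47462406 -12.18914613  73.        ] switch [548.38180761 310.81984098  78.        ] tab in [628.88326734 143.64174738  73.        ]
tab seen [659.25581929 141.41044548  73.        ] -> dock x 108.39973359535043
wing 49 [549.91794167  -7.49562665  49.        ]
wing 80 [549.95459765   6.49673117  80.        ]
wing dir -1.4361117821104756
```

View pics/s1.png

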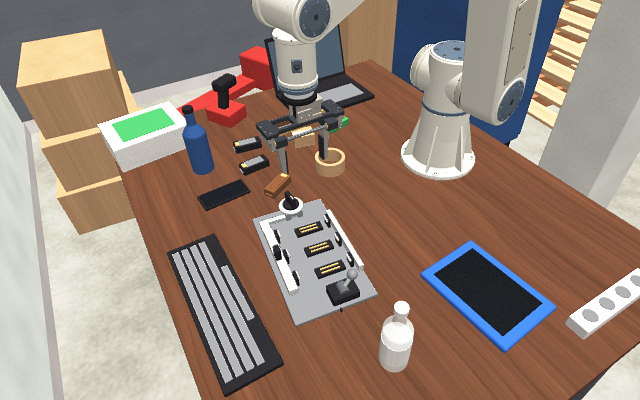

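Only two packs are present. The bay fit is good (dock 551.6, 154.0, yaw -0.133; bar about 30 mm out). Next is the knob.

>>> {"name": "play_rows", "arguments": {"rows": [{"dx": -2.2, "dy": 0.0, "dz": 1.0, "turn": 0.0, "fingers": 0.0}, {"dx": -4.4, "dy": 0.0, "dz": 3.0, "turn": 0.0, "fingers": 0.0}, {"dx": -4.4, "dy": 0.0, "dz": 5.0, "turn": 0.0, "fingers": 0.0}, {"dx": -4.4, "dy": 0.0, "dz": 6.5, "turn": 0.0, "fingers": 0.0}, {"dx": -4.4, "dy": 0.0, "dz": 7.5, "turn": 0.0, "fingers": 0.0}, {"dx": -4.4, "dy": 0.0, "dz": 8.3, "turn": 0.0, "fingers": 0.0}, {"dx": -4.4, "dy": 0.0, "dz": 8.3, "turn": 0.0, "fingers": 0.0}, {"dx": -4.4, "dy": 0.0, "dz": 8.3, "turn": 0.0, "fingers": -1.0}, {"dx": -4.4, "dy": 0.0, "dz": 8.3, "turn": 0.0, "fingers": -1.0}, {"dx": -4.4, "dy": 0.0, "dz": 8.3, "turn": 0.0, "fingers": -1.0}, {"dx": -4.4, "dy": 0.0, "dz": 8.3, "turn": 0.0, "fingers": -1.0}]}}

```text
clock: 2.17
ee_pos: [549.5, -10.0, 57.7]
tool_rot: [0.707, 0.707, -0.0, -0.0]
force: [-2.5, -0.4, 5.5]
opening: 0.149
```

>>> {"name": "play_rows", "arguments": {"rows": [{"dx": 0.0, "dy": 0.0, "dz": 0.0, "turn": -1.5, "fingers": -1.0}, {"dx": 0.0, "dy": 0.0, "dz": 0.0, "turn": -3.0, "fingers": -1.0}, {"dx": 0.0, "dy": 0.0, "dz": 0.0, "turn": -4.5, "fingers": -1.0}, {"dx": 0.0, "dy": 0.0, "dz": 0.0, "turn": -6.0, "fingers": -1.0}, {"dx": 0.0, "dy": 0.0, "dz": 0.0, "turn": -7.5, "fingers": -1.0}, {"dx": 0.0, "dy": 0.0, "dz": 0.0, "turn": -9.0, "fingers": -1.0}, {"dx": 0.0, "dy": 0.0, "dz": 0.0, "turn": -10.5, "fingers": -1.0}, {"dx": 0.0, "dy": 0.0, "dz": 0.0, "turn": -12.0, "fingers": -1.0}, {"dx": 0.0, "dy": 0.0, "dz": 0.0, "turn": -13.0, "fingers": -1.0}, {"dx": 0.0, "dy": 0.0, "dz": 0.0, "turn": -13.0, "fingers": -1.0}]}}

```text
clock: 3.42
ee_pos: [549.1, -10.4, 57.7]
tool_rot: [0.103, 0.995, -0.0, -0.001]
force: [-4.7, -3.7, 7.1]
opening: 0.149
```

```bash
python3 - <<'E'
from h import *
s=arm.state();print(s['joint_pos'],s['torque'],s['force'],s['opening'])
E
```

```text
[-2.11315833e-02  4.39539257e-01  1.91709137e+00 -1.05363964e-03
  7.86379881e-01 -1.38389601e+00] [-0.42727656  0.83556105  0.18672903] [-4.70763433 -3.73397817  7.06818864] 0.14864450956238906
```

```bash
cat >> h.py <<'E'
def go(x,y,z,ya=None):
    "shift/turn units to reach TCP x,y,z with tool y axis at world angle ya (mod pi)"
    from scipy.spatial.transform import Rotation as R
    s=arm.state(); M=R.from_quat(s['tool_rot']).as_matrix()
    d=M.T@(np.array([x,y,z])-s['ee_pos'])/25
    a=np.arctan2(M[1,1],M[0,1]); t=0
    if ya is not None:
        t=(a-ya+np.pi/2)%np.pi-np.pi/2
    print('d',np.round(d,2),'turn',round(np.degrees(t)/6,2),'j6',round(s['joint_pos'][5],2),'F',np.round(s['force'],1),'op',round(s['opening'],3))
O=(551.6,154.0,-0.133)
E
python3 - <<'E'
from h import *
go(*dockp(O,(108.4,0,45)),np.pi/2+O[2])
E
```

```text
d [-3.07  6.78  0.5 ] turn -0.71 j6 -1.38 F [-4.7 -3.7  7.1] op 0.149
```

>>> {"name": "play_rows", "arguments": {"rows": [{"dx": 0.0, "dy": 0.0, "dz": 0.0, "turn": 0.0, "fingers": 0.2}, {"dx": 0.0, "dy": 0.0, "dz": 0.0, "turn": 0.0, "fingers": 0.2}, {"dx": 0.0, "dy": 0.0, "dz": -2.0, "turn": 0.0, "fingers": 0.2}, {"dx": -0.5, "dy": 1.0, "dz": -3.5, "turn": 0.0, "fingers": 0.2}, {"dx": -1.5, "dy": 3.0, "dz": -3.5, "turn": -0.7, "fingers": 0.2}, {"dx": -2.5, "dy": 5.0, "dz": -3.5, "turn": -0.7, "fingers": 0.2}, {"dx": -3.07, "dy": 6.8, "dz": -3.5, "turn": -0.7, "fingers": 0.2}, {"dx": -3.07, "dy": 6.8, "dz": -2.0, "turn": -0.7, "fingers": 0.2}, {"dx": -3.07, "dy": 6.8, "dz": -1.5, "turn": -0.7, "fingers": 0.2}, {"dx": -3.07, "dy": 6.8, "dz": -1.5, "turn": -0.7, "fingers": 0.2}]}}

```text
clock: 4.68
ee_pos: [659.5, 139.8, 93.7]
tool_rot: [0.068, 0.998, -0.0, -0.001]
force: [-1.5, -1.0, 1.0]
opening: 0.597
```

```bash
python3 - <<'E'
from h import *
go(*dockp(O,(108.4,0,45)),np.pi/2+O[2])
im,m=snap('wrist','w2.png'); im2,_=snap('side','si2.png')
a=cv2.resize(im,(560,350)); b=cv2.resize(im2[100:240,220:460],(400,233),interpolation=3)
c=np.zeros((590,560,3),np.uint8); c[:350]=a; c[352:585,:400]=b
cv2.imwrite('pics/w2c.png',c[:,:,::-1])
E
```

```text
d [ 0.01 -0.01  1.95] turn -0.03 j6 -1.23 F [-1.5 -1.   1. ] op 0.597
```

View pics/w2c.png

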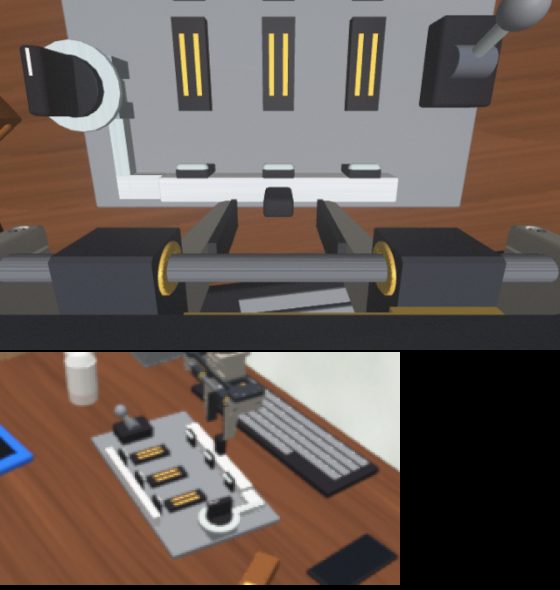

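The tab is centred between the fingers at (278,200). The knob wing lies along dock x, so the clamp is free. Next I grip the tab and slide the bar in.

>>> {"name": "play_rows", "arguments": {"rows": [{"dx": 0.0, "dy": 0.0, "dz": 1.0, "turn": 0.0, "fingers": 0.2}, {"dx": 0.0, "dy": 0.0, "dz": 1.95, "turn": 0.0, "fingers": 0.2}, {"dx": 0.0, "dy": 0.0, "dz": 1.95, "turn": 0.0, "fingers": 0.2}, {"dx": 0.0, "dy": 0.0, "dz": 1.95, "turn": 0.0, "fingers": -1.0}, {"dx": 0.0, "dy": 0.0, "dz": 1.95, "turn": 0.0, "fingers": -1.0}, {"dx": 0.0, "dy": 0.0, "dz": 1.95, "turn": 0.0, "fingers": -1.0}, {"dx": 0.4, "dy": 0.0, "dz": 1.95, "turn": 0.0, "fingers": -1.0}, {"dx": 0.8, "dy": 0.0, "dz": 1.95, "turn": 0.0, "fingers": -1.0}, {"dx": 1.2, "dy": 0.0, "dz": 1.95, "turn": 0.0, "fingers": -1.0}, {"dx": 1.35, "dy": 0.0, "dz": 1.95, "turn": 0.0, "fingers": -1.0}, {"dx": 1.35, "dy": 0.0, "dz": 1.95, "turn": 0.0, "fingers": -1.0}]}}

```text
clock: 6.15
ee_pos: [626.4, 145.4, 46.8]
tool_rot: [0.068, 0.998, 0.0, 0.0]
force: [-1.8, 2.0, 8.2]
opening: 0.256
```

```bash
python3 - <<'E'
from h import *
go(*dockp(O,(78,0,45)))
E
```

```text
d [-0.11 -0.06  0.07] turn 0.0 j6 -1.21 F [-1.8  2.   8.2] op 0.256
```

>>> {"name": "play_rows", "arguments": {"rows": [{"dx": 0.1, "dy": 0.0, "dz": 0.0, "turn": 0.0, "fingers": -1.0}, {"dx": 0.2, "dy": 0.0, "dz": 0.0, "turn": 0.0, "fingers": -1.0}, {"dx": 0.2, "dy": 0.0, "dz": 0.0, "turn": 0.0, "fingers": -1.0}]}}

```text
clock: 6.52
ee_pos: [624.6, 145.7, 46.8]
tool_rot: [0.068, 0.998, 0.0, 0.003]
force: [10.1, -1.6, -0.8]
opening: 0.253
```

Force +10 N: the bar is at its stop. Release and go back to the knob.

```bash
python3 - <<'E'
from h import *
go(549.3,-10.8,57,np.radians(78.2))
E
```

```text
d [ 2.14 -6.61 -0.43] turn 0.67 j6 -1.21 F [10.1 -1.6 -0.8] op 0.253
```

>>> {"name": "play_rows", "arguments": {"rows": [{"dx": 0.0, "dy": 0.0, "dz": 0.0, "turn": 0.0, "fingers": 0.2}, {"dx": 0.0, "dy": 0.0, "dz": 0.0, "turn": 0.0, "fingers": 0.2}, {"dx": 0.0, "dy": 0.0, "dz": -2.0, "turn": 0.0, "fingers": 0.2}, {"dx": 0.3, "dy": -1.0, "dz": -4.0, "turn": 0.0, "fingers": 0.2}, {"dx": 1.0, "dy": -3.0, "dz": -4.0, "turn": 0.67, "fingers": 0.2}, {"dx": 1.7, "dy": -5.0, "dz": -4.0, "turn": 0.67, "fingers": 0.2}, {"dx": 2.14, "dy": -6.6, "dz": -4.0, "turn": 0.67, "fingers": 0.2}, {"dx": 2.14, "dy": -6.6, "dz": -3.0, "turn": 0.67, "fingers": 0.2}, {"dx": 2.14, "dy": -6.6, "dz": -1.5, "turn": 0.67, "fingers": 0.2}, {"dx": 2.14, "dy": -6.6, "dz": -0.43, "turn": 0.67, "fingers": 0.2}, {"dx": 2.14, "dy": -6.6, "dz": -0.43, "turn": 0.67, "fingers": 0.2}, {"dx": 2.14, "dy": -6.6, "dz": -0.43, "turn": 0.67, "fingers": -1.0}]}}

```text
clock: 8.02
ee_pos: [546.8, -10.5, 57.3]
tool_rot: [0.103, 0.995, 0.0, 0.0]
force: [-0.2, 0.5, 0.2]
opening: 0.51
```

>>> {"name": "play_rows", "arguments": {"rows": [{"dx": 0.0, "dy": 0.0, "dz": 0.0, "turn": 0.0, "fingers": -1.0}, {"dx": 0.0, "dy": 0.0, "dz": 0.0, "turn": 0.0, "fingers": -1.0}, {"dx": 0.0, "dy": 0.0, "dz": 0.0, "turn": 1.5, "fingers": -1.0}, {"dx": 0.0, "dy": 0.0, "dz": 0.0, "turn": 3.0, "fingers": -1.0}, {"dx": 0.0, "dy": 0.0, "dz": 0.0, "turn": 4.5, "fingers": -1.0}, {"dx": 0.0, "dy": 0.0, "dz": 0.0, "turn": 6.0, "fingers": -1.0}, {"dx": 0.0, "dy": 0.0, "dz": 0.0, "turn": 7.5, "fingers": -1.0}, {"dx": 0.0, "dy": 0.0, "dz": 0.0, "turn": 9.0, "fingers": -1.0}, {"dx": 0.0, "dy": 0.0, "dz": 0.0, "turn": 10.5, "fingers": -1.0}, {"dx": 0.0, "dy": 0.0, "dz": 0.0, "turn": 12.0, "fingers": -1.0}, {"dx": 0.0, "dy": 0.0, "dz": 0.0, "turn": 13.2, "fingers": -1.0}, {"dx": 0.0, "dy": 0.0, "dz": 0.0, "turn": 13.2, "fingers": -1.0}]}}

```text
clock: 9.52
ee_pos: [549.4, -9.2, 57.3]
tool_rot: [0.714, 0.7, 0.003, 0.001]
force: [8.1, 8.8, -7.4]
opening: 0.147
```

```bash
python3 - <<'E'
from h import *
go(540,-200,250,0); print(arm.state()['torque'],arm.state()['tool_rot'])
E
```

```text
d [-7.62 -0.18 -7.72] turn -0.2 j6 -0.0 F [ 8.1  8.8 -7.4] op 0.147
[ 1.72007589e+00 -1.40690061e+00  6.04254157e-04] [0.71429389 0.69983979 0.00266125 0.00119176]
```

Clamp estimated at 1.46. Release and go look at the packs.

>>> {"name": "play_rows", "arguments": {"rows": [{"dx": 0.0, "dy": 0.0, "dz": 0.0, "turn": 0.0, "fingers": 0.2}, {"dx": 0.0, "dy": 0.0, "dz": 0.0, "turn": 0.0, "fingers": 0.2}, {"dx": 0.0, "dy": 0.0, "dz": -2.0, "turn": 0.0, "fingers": 0.2}, {"dx": 0.0, "dy": 0.0, "dz": -4.0, "turn": 0.0, "fingers": 0.2}, {"dx": -2.0, "dy": 0.0, "dz": -6.0, "turn": 0.0, "fingers": 0.2}, {"dx": -4.0, "dy": 0.0, "dz": -7.7, "turn": 0.0, "fingers": 1.0}, {"dx": -6.4, "dy": 0.0, "dz": -7.7, "turn": 0.0, "fingers": 1.0}, {"dx": -8.8, "dy": 0.0, "dz": -7.7, "turn": 0.0, "fingers": 1.0}, {"dx": -11.0, "dy": 0.0, "dz": -7.7, "turn": 0.0, "fingers": 1.0}, {"dx": -12.4, "dy": 0.0, "dz": -7.7, "turn": 0.0, "fingers": 1.0}, {"dx": -12.4, "dy": 0.0, "dz": -7.7, "turn": 0.0, "fingers": 1.0}, {"dx": -12.4, "dy": 0.0, "dz": -7.7, "turn": 0.0, "fingers": 1.0}]}}

```text
clock: 11.02
ee_pos: [540.7, -319.9, 248.9]
tool_rot: [0.713, 0.701, 0.0, -0.0]
force: [0.3, -0.5, 0.7]
opening: 1.0
```

```bash
python3 - <<'E'
from h import *
im,m=snap('wrist','w3.png'); sc,_=snap('scene','s3.png'); print(arm.state()['ee_pos'])
c=np.zeros((600,640,3),np.uint8); c[:330]=im[:330]; c[332:,:]=cv2.resize(sc[180:330,200:440],(640,400),interpolation=3)[:268]
cv2.imwrite('pics/w3c.png',c[:,:,::-1])
E
```

```text
[ 541.08794789 -319.30881851  249.09969261]
```

View pics/w3c.png

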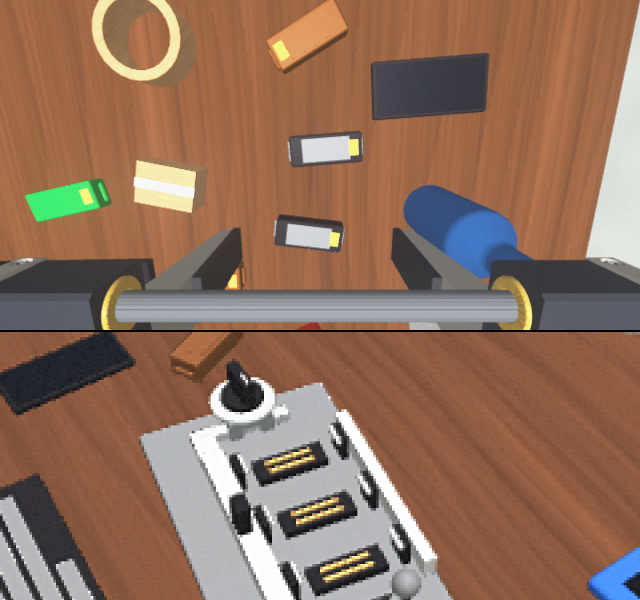

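The bar is in and the wing lies across (tight). Pack A is at about (326,149) and pack B at about (308,233). Next I'll measure their centres and yaws.

```bash
python3 - <<'E'
from h import *
m=arm.camera_model('wrist'); im=cv2.imread('pics/w3.png')
hsv=cv2.cvtColor(im,cv2.COLOR_BGR2HSV)
for n,(x0,y0,x1,y1) in dict(A=(283,122,370,172),B=(268,208,352,258)).items():
    r=im[y0:y1,x0:x1].astype(int); wood=(r[:,:,2]-r[:,:,0])>35
    yel=(hsv[y0:y1,x0:x1,0]>20)&(hsv[y0:y1,x0:x1,1]>100)
    mk=((~wood)|yel).astype(np.uint8); mk=cv2.morphologyEx(mk,cv2.MORPH_OPEN,np.ones((3,3)))
    k,l,s,_=cv2.connectedComponentsWithStats(mk); i=1+np.argmax(s[1:,4]); ys,xs=np.nonzero(l==i)
    P=np.array([pix2w(m,x0+x,y0+y,20)[:2] for x,y in zip(xs,ys)],np.float32)
    print(n,cv2.minAreaRect(P),P.mean(0))
    # bright label only
    lab=((r.min(2)>110)).astype(np.uint8); ys,xs=np.nonzero(lab)
    P=np.array([pix2w(m,x0+x,y0+y,28)[:2] for x,y in zip(xs,ys)],np.float32); print('label',cv2.minAreaRect(P))
go(541,-250,150,np.pi/2)
E
```

```text
A ((553.24462890625, -275.9333801269531), (99.08121490478516, 39.9584846496582), 3.5972745418548584) [ 553.0075  -275.56882]
label ((553.1593627929688, -275.6343994140625), (97.86780548095703, 31.53805923461914), 3.640331506729126)
B ((528.9381713867188, -393.27972412109375), (46.14360809326172, 99.7325668334961), 82.12184143066406) [ 528.23785 -392.85263]
label ((528.4951171875, -393.829833984375), (33.745391845703125, 98.01073455810547), 82.12861633300781)
d [ 2.77 -0.05  3.97] turn 14.84 j6 -0.52 F [0.2 0.1 0.2] op 1.0
```

```bash
python3 - <<'E'
from h import *
go(553,-276,7,np.radians(93.6))
E
```

```text
d [1.74 0.45 9.68] turn 14.24 j6 -0.52 F [0.2 0.1 0.2] op 1.0
```

>>> {"name": "play_rows", "arguments": {"rows": [{"dx": 0.8, "dy": 0.2, "dz": 0.0, "turn": 1.7, "fingers": 0.6}, {"dx": 1.74, "dy": 0.45, "dz": 0.0, "turn": 3.4, "fingers": 0.6}, {"dx": 1.74, "dy": 0.45, "dz": 1.0, "turn": 5.1, "fingers": 0.6}, {"dx": 1.74, "dy": 0.45, "dz": 2.0, "turn": 6.8, "fingers": 0.6}, {"dx": 1.74, "dy": 0.45, "dz": 3.0, "turn": 8.5, "fingers": 0.6}, {"dx": 1.74, "dy": 0.45, "dz": 4.0, "turn": 10.2, "fingers": 0.6}, {"dx": 1.74, "dy": 0.45, "dz": 5.0, "turn": 11.9, "fingers": 0.6}, {"dx": 1.74, "dy": 0.45, "dz": 6.0, "turn": 13.6, "fingers": 0.6}, {"dx": 1.74, "dy": 0.45, "dz": 6.5, "turn": 14.24, "fingers": 0.6}, {"dx": 1.74, "dy": 0.45, "dz": 6.5, "turn": 14.24, "fingers": 0.6}]}}

```text
clock: 12.38
ee_pos: [552.7, -275.8, 85.9]
tool_rot: [0.999, 0.032, -0.001, -0.0]
force: [-0.3, 0.0, 0.4]
opening: 0.797
```

```bash
python3 - <<'E'
from h import *
im,m=snap('wrist','w4.png'); go(553,-276,7,np.radians(93.6))
c=np.concatenate([w2pix(m,(553+47*np.cos(.063)*a-20*b*np.sin(.063),-276+47*a*np.sin(.063)+20*b,28)) for a,b in((1,1),(1,-1),(-1,-1),(-1,1))]).reshape(-1,2).astype(np.int32)
im=im.copy();cv2.polylines(im,[c],True,(255,0,0));cv2.imwrite('pics/w4c.png',im[:,:,::-1])
E
```

```text
d [-0.01 -0.01  3.19] turn 0.02 j6 1.04 F [0.4 0.7 0.4] op 0.801
```

View pics/w4c.png

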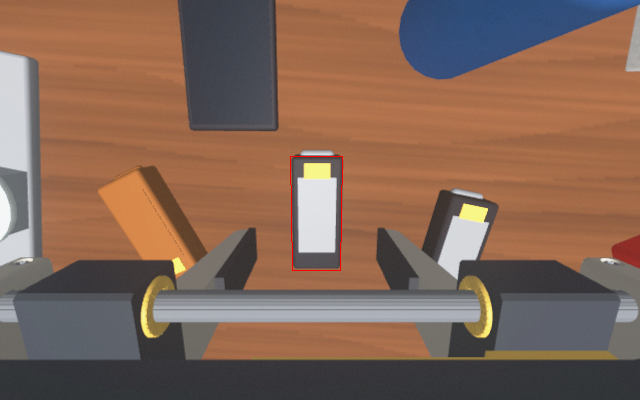

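The overlay matches pack A exactly. Descend, grip and lift.

>>> {"name": "play_rows", "arguments": {"rows": [{"dx": 0.0, "dy": 0.0, "dz": 1.6, "turn": 0.0, "fingers": 0.6}, {"dx": 0.0, "dy": 0.0, "dz": 3.0, "turn": 0.0, "fingers": 0.6}, {"dx": 0.0, "dy": 0.0, "dz": 3.15, "turn": 0.0, "fingers": 0.6}, {"dx": 0.0, "dy": 0.0, "dz": 3.15, "turn": 0.0, "fingers": -1.0}, {"dx": 0.0, "dy": 0.0, "dz": 3.15, "turn": 0.0, "fingers": -1.0}, {"dx": 0.0, "dy": 0.0, "dz": 3.15, "turn": 0.0, "fingers": -1.0}, {"dx": 0.0, "dy": 0.0, "dz": 3.15, "turn": 0.0, "fingers": -1.0}, {"dx": 0.0, "dy": 0.0, "dz": 1.5, "turn": 0.0, "fingers": -1.0}, {"dx": 0.0, "dy": 0.0, "dz": -0.5, "turn": 0.0, "fingers": -1.0}, {"dx": 0.0, "dy": 0.0, "dz": -2.0, "turn": 0.0, "fingers": -1.0}, {"dx": 0.0, "dy": 0.0, "dz": -2.0, "turn": 0.0, "fingers": -1.0}]}}

```text
clock: 13.8
ee_pos: [555.0, -278.3, 139.8]
tool_rot: [1.0, 0.031, 0.003, 0.001]
force: [-0.0, 0.1, -1.6]
opening: 0.429
```

```bash
python3 - <<'E'
from h import *
go(*dockp(O,(0,-76,60)),np.pi/2+O[2])
im,m=snap('wrist','w5.png')
E
```

```text
d [  0.33 -14.29   3.15] turn 1.86 j6 1.04 F [-0.   0.1 -1.6] op 0.429
```

>>> {"name": "play_rows", "arguments": {"rows": [{"dx": 0.0, "dy": -2.0, "dz": 0.0, "turn": 0.0, "fingers": -1.0}, {"dx": 0.1, "dy": -4.0, "dz": 0.0, "turn": 0.6, "fingers": -1.0}, {"dx": 0.1, "dy": -6.0, "dz": 0.0, "turn": 1.2, "fingers": -1.0}, {"dx": 0.2, "dy": -8.0, "dz": 0.0, "turn": 1.86, "fingers": -1.0}, {"dx": 0.3, "dy": -10.0, "dz": 0.0, "turn": 1.86, "fingers": -1.0}, {"dx": 0.33, "dy": -12.0, "dz": 0.0, "turn": 1.86, "fingers": -1.0}, {"dx": 0.33, "dy": -14.0, "dz": 0.5, "turn": 1.86, "fingers": -1.0}, {"dx": 0.33, "dy": -14.3, "dz": 1.5, "turn": 1.86, "fingers": -1.0}, {"dx": 0.33, "dy": -14.3, "dz": 2.5, "turn": 1.86, "fingers": -1.0}, {"dx": 0.33, "dy": -14.3, "dz": 2.5, "turn": 1.86, "fingers": -1.0}, {"dx": 0.33, "dy": -14.3, "dz": 2.5, "turn": 1.86, "fingers": -1.0}]}}

```text
clock: 15.22
ee_pos: [539.0, 79.8, 73.8]
tool_rot: [0.998, -0.067, -0.0, 0.0]
force: [-0.4, -0.2, -1.4]
opening: 0.433
```

```bash
python3 - <<'E'
from h import *
go(*dockp(O,(0,-76,30)),np.pi/2+O[2])
im,m=snap('wrist','w6.png'); s=arm.state()['ee_pos']; im=im.copy()
for z,col in((20,(255,0,0)),(-8,(0,255,0))):
  o=(s[0],s[1],O[2]); c=np.array([w2pix(m,dockp(o,(47*a,20*b,s[2]+z))) for a,b in((1,1),(1,-1),(-1,-1),(-1,1))]).astype(np.int32)
  cv2.polylines(im,[c],True,col)
cv2.imwrite('pics/w6c.png',im[:,:,::-1])
E
```

```text
d [0.11 0.03 1.75] turn -0.0 j6 1.85 F [-0.4 -0.2 -1.4] op 0.433
```

View pics/w6c.png

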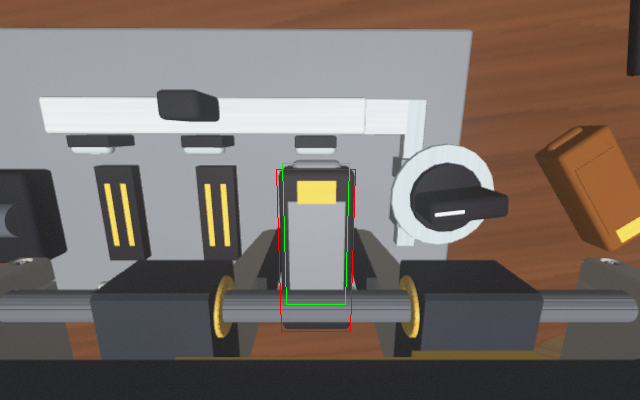

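The held pack looks narrower than predicted at its far end, so it may have slipped or tilted. Checking with zoomed crops.

```bash
python3 - <<'E'
from h import *
sc,ms=snap('scene','s7.png'); si,md=snap('side','si7.png'); s=arm.state()['ee_pos']; w=cv2.imread('pics/w6.png')[:,:,::-1]
print(w2pix(ms,s),w2pix(md,s))
out=[]
for im,m in((sc,ms),(si,md)):
  u,v=w2pix(m,s).astype(int); out.append(cv2.resize(im[v-35:v+35,u-45:u+45],(400,300),interpolation=3))
c=np.vstack([np.hstack(out),cv2.resize(w[140:340,180:450],(400,296),interpolation=3).repeat(2,0)[:296] if 0 else np.hstack([cv2.resize(w[150:340,200:440],(400,296),interpolation=3),np.zeros((296,400,3),np.uint8)])])
cv2.imwrite('pics/c7.png',c[:,:,::-1])
E
```

```text
[307.80484544 214.76444703] [330.12740117 173.44781443]
```

View pics/c7.png

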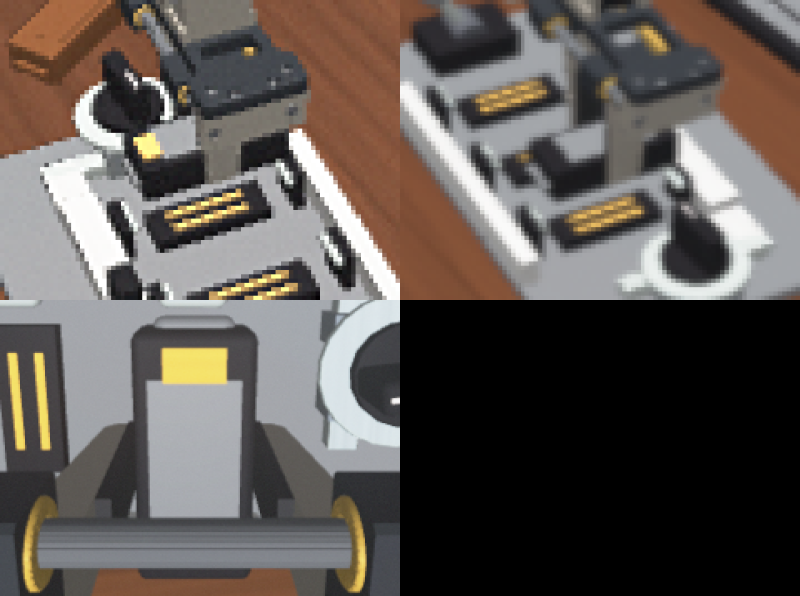

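```bash
python3 - <<'E'
from h import *
from scipy.optimize import least_squares
m=arm.camera_model('wrist'); s=arm.state()['ee_pos']; o=(s[0],s[1],O[2])
obs=[((1,1),(281,168)),((1,-1),(353,168)),((-1,1),(284,326.5)),((-1,-1),(350,326.5))]
def f(p):
    return np.concatenate([w2pix(m,dockp(o,(p[0]+46.5*a*np.cos(p[1]),p[3]+20*b,s[2]+p[2]+46.5*a*np.sin(p[1]))))-q for (a,b),q in obs])
r=least_squares(f,[0,0,20,0]);print(s,'xshift,pitch,ztop,yshift',r.x,np.round(r.fun,1))
E
```

```text
[539.89244767  79.86119894  74.85255785] xshift,pitch,ztop,yshift [ 0.19830244 -0.12176784 10.58874584 -0.45583684] [ 0.1  0.1  0.1  0.2 -0.9 -0.2  0.6 -0.2]
```

The fit shows the pack slipped 9 mm and pitched -0.12 rad in the grip. Lowering onto the lips gently should level it.

>>> {"name": "play_rows", "arguments": {"rows": [{"dx": 0.11, "dy": 0.03, "dz": 0.3, "turn": 0.0, "fingers": -1.0}, {"dx": 0.11, "dy": 0.03, "dz": 0.6, "turn": 0.0, "fingers": -1.0}, {"dx": 0.11, "dy": 0.03, "dz": 0.75, "turn": 0.0, "fingers": -1.0}, {"dx": 0.11, "dy": 0.03, "dz": 0.85, "turn": 0.0, "fingers": -1.0}, {"dx": 0.11, "dy": 0.03, "dz": 0.85, "turn": 0.0, "fingers": -1.0}]}}

```text
clock: 16.0
ee_pos: [541.8, 78.9, 52.6]
tool_rot: [0.998, -0.066, -0.0, 0.0]
force: [0.2, -0.6, -1.5]
opening: 0.434
```

>>> {"name": "play_rows", "arguments": {"rows": [{"dx": 0.0, "dy": 0.0, "dz": 0.08, "turn": 0.0, "fingers": -1.0}, {"dx": 0.0, "dy": 0.0, "dz": 0.15, "turn": 0.0, "fingers": -1.0}]}}

```text
clock: 16.25
ee_pos: [542.0, 78.9, 49.1]
tool_rot: [0.998, -0.066, 0.0, -0.0]
force: [-0.4, -0.1, -1.7]
opening: 0.431
```

>>> {"name": "play_rows", "arguments": {"rows": [{"dx": 0.0, "dy": 0.0, "dz": 0.08, "turn": 0.0, "fingers": -1.0}, {"dx": 0.0, "dy": 0.0, "dz": 0.16, "turn": 0.0, "fingers": -1.0}]}}

```text
clock: 16.5
ee_pos: [542.0, 79.0, 45.0]
tool_rot: [0.998, -0.066, 0.0, -0.0]
force: [-0.1, 0.7, -1.3]
opening: 0.433
```

>>> {"name": "play_rows", "arguments": {"rows": [{"dx": 0.0, "dy": 0.0, "dz": 0.08, "turn": 0.0, "fingers": -1.0}, {"dx": 0.0, "dy": 0.0, "dz": 0.16, "turn": 0.0, "fingers": -1.0}]}}

```text
clock: 16.75
ee_pos: [542.5, 79.0, 41.6]
tool_rot: [0.998, -0.066, 0.001, -0.0]
force: [-2.5, -0.7, 10.3]
opening: 0.43
```

>>> {"name": "play_rows", "arguments": {"rows": [{"dx": 0.0, "dy": 0.0, "dz": 0.08, "turn": 0.0, "fingers": -1.0}, {"dx": 0.0, "dy": 0.0, "dz": 0.16, "turn": 0.0, "fingers": -1.0}]}}

```text
clock: 17.0
ee_pos: [542.3, 79.1, 37.6]
tool_rot: [0.998, -0.066, 0.0, -0.0]
force: [-1.1, 1.0, 3.9]
opening: 0.431
```

```bash
python3 - <<'E'
from h import *
im,m=snap('wrist','w8.png'); go(*dockp(O,(0,-76,30)),np.pi/2+O[2])
s=arm.state()
cv2.imwrite('pics/w8c.png',cv2.resize(im[140:340,180:460],(700,500),interpolation=3)[:,:,::-1])
E
```

```text
d [-0.02  0.02  0.29] turn -0.0 j6 1.85 F [-0.8  1.2  2. ] op 0.432
```

View pics/w8c.png

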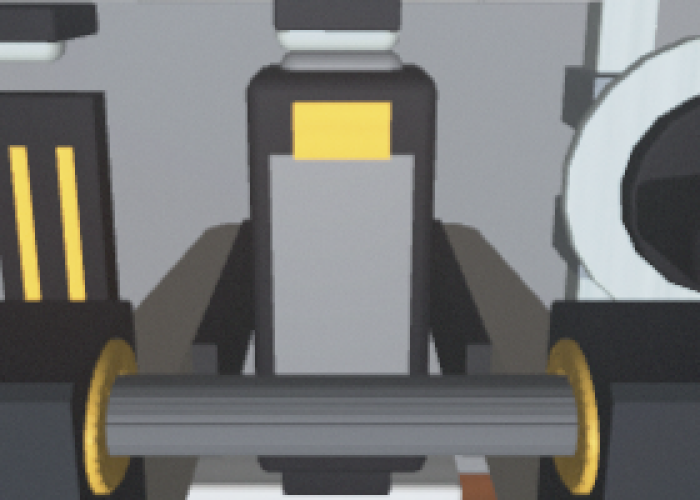

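The force rose to 10 N, then dropped, and the pack sits between the jaws. Keep pressing.

>>> {"name": "play_rows", "arguments": {"rows": [{"dx": 0.0, "dy": 0.0, "dz": 0.1, "turn": 0.0, "fingers": -1.0}, {"dx": 0.0, "dy": 0.0, "dz": 0.2, "turn": 0.0, "fingers": -1.0}]}}

```text
clock: 17.3
ee_pos: [541.6, 78.8, 31.5]
tool_rot: [0.998, -0.066, -0.0, 0.0]
force: [0.1, -0.9, -4.8]
opening: 0.431
```

>>> {"name": "play_rows", "arguments": {"rows": [{"dx": 0.0, "dy": 0.0, "dz": 0.1, "turn": 0.0, "fingers": -1.0}, {"dx": 0.0, "dy": 0.0, "dz": 0.15, "turn": 0.0, "fingers": -1.0}, {"dx": 0.0, "dy": 0.0, "dz": 0.15, "turn": 0.0, "fingers": -1.0}]}}

```text
clock: 17.68
ee_pos: [541.8, 78.9, 30.7]
tool_rot: [0.998, -0.066, -0.0, 0.0]
force: [-11.4, -2.3, 34.7]
opening: 0.434
```

Seated: 35 N at TCP 30.7 and pulled home before that. Release and go to pack B.

>>> {"name": "play_rows", "arguments": {"rows": [{"dx": 0.0, "dy": 0.0, "dz": -0.1, "turn": 0.0, "fingers": 0.1}, {"dx": 0.0, "dy": 0.0, "dz": -0.1, "turn": 0.0, "fingers": 0.1}, {"dx": 0.0, "dy": 0.0, "dz": -1.5, "turn": 0.0, "fingers": 0.1}, {"dx": 0.0, "dy": 0.0, "dz": -3.5, "turn": 0.0, "fingers": 0.1}, {"dx": 0.0, "dy": 0.0, "dz": -5.0, "turn": 0.0, "fingers": 0.1}, {"dx": 0.0, "dy": 0.0, "dz": -5.0, "turn": 0.0, "fingers": 0.1}]}}

```text
clock: 18.42
ee_pos: [544.0, 79.2, 155.8]
tool_rot: [0.998, -0.066, 0.003, -0.001]
force: [-0.4, 0.3, 0.5]
opening: 0.546
```

```bash
python3 - <<'E'
from h import *
go(528.5,-393.5,90,np.pi/2-np.radians(7.9))
im,m=snap('wrist','w9.png')
im=im.copy();c=np.array([w2pix(m,dockp(O,(47*a,-76+20*b,50))) for a,b in((1,1),(1,-1),(-1,-1),(-1,1))]).astype(np.int32);cv2.polylines(im,[c],True,(255,0,0))
si,md=snap('side','si9.png'); u,v=w2pix(md,dockp(O,(0,-76,40))).astype(int)
cv2.imwrite('pics/w9c.png',np.hstack([im[:300,160:480],cv2.resize(si[v-40:v+40,u-60:u+60],(450,300),interpolation=3)])[:,:,::-1])
E
```

```text
d [ 1.88 18.83  2.62] turn 0.05 j6 1.85 F [-0.4  0.3  0.5] op 0.546
```

View pics/w9c.png

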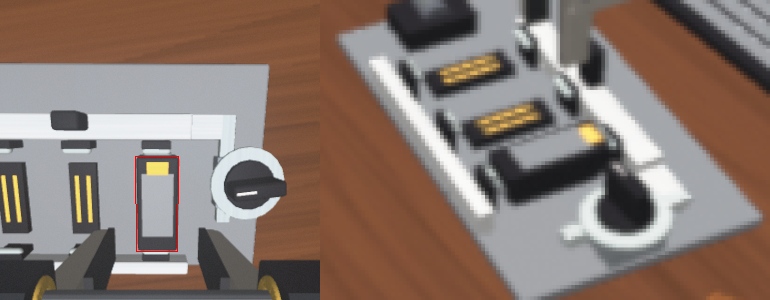

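The pack lies inside the predicted home outline. Now travel to above pack B.

>>> {"name": "play_rows", "arguments": {"rows": [{"dx": 0.2, "dy": 2.4, "dz": -0.5, "turn": 0.0, "fingers": 0.1}, {"dx": 0.4, "dy": 4.8, "dz": -0.5, "turn": 0.0, "fingers": 0.6}, {"dx": 0.7, "dy": 7.2, "dz": -0.5, "turn": 0.0, "fingers": 0.6}, {"dx": 1.0, "dy": 9.6, "dz": -0.5, "turn": 0.0, "fingers": 0.6}, {"dx": 1.2, "dy": 12.0, "dz": 0.0, "turn": 0.0, "fingers": 0.6}, {"dx": 1.4, "dy": 14.4, "dz": 0.0, "turn": 0.0, "fingers": 0.6}, {"dx": 1.7, "dy": 16.8, "dz": 0.5, "turn": 0.0, "fingers": 0.6}, {"dx": 1.9, "dy": 18.8, "dz": 1.5, "turn": 0.0, "fingers": 0.6}, {"dx": 1.9, "dy": 18.8, "dz": 1.8, "turn": 0.0, "fingers": 0.6}, {"dx": 1.9, "dy": 18.8, "dz": 1.8, "turn": 0.0, "fingers": 0.6}, {"dx": 1.9, "dy": 18.8, "dz": 1.8, "turn": 0.0, "fingers": 0.6}]}}

```text
clock: 19.9
ee_pos: [526.9, -391.8, 108.3]
tool_rot: [0.998, -0.066, -0.0, -0.0]
force: [-0.2, -0.7, -0.7]
opening: 0.798
```

```bash
cat > seg.py <<'E'
from h import *
im,m=snap('wrist','w10.png'); im=im[:,:,::-1]; go(528.5,-393.5,7,np.pi/2-np.radians(7.9))
r=im.astype(int); yel=(r[:,:,1]-r[:,:,0]>60)&(r[:,:,2]-r[:,:,1]<60)
mk=(((r[:,:,2]-r[:,:,0])<=35)|yel).astype(np.uint8); mk[282:]=0; mk=cv2.morphologyEx(mk,cv2.MORPH_OPEN,np.ones((3,3)))
k,l,s,c=cv2.connectedComponentsWithStats(mk)
for i in range(1,k):
    if s[i,4]<1500: continue
    ys,xs=np.nonzero(l==i)
    P=np.array([pix2w(m,x,y,22)[:2] for x,y in zip(xs,ys)],np.float32)
    print(s[i].tolist(),[np.round(q,1) for q in cv2.minAreaRect(P)])
E
python3 seg.py
```

```text
d [0.06 0.05 4.07] turn 0.06 j6 1.06 F [-0.9  0.5 -0.3] op 0.806
[1, 0, 134, 142, 12225] [array([ 667.5, -213. ]), array([108.5,  70.7]), np.float64(3.3)]
[194, 0, 106, 50, 3735] [array([ 678.7, -358.3]), array([79.9, 34. ]), np.float64(82.6)]
[297, 148, 47, 109, 4764] [array([ 529.6, -395.3]), array([39.9, 98.8]), np.float64(82.1)]
[177, 228, 80, 54, 2558] [array([ 480.6, -301.1]), array([42.9, 92.1]), np.float64(32.0)]
[377, 228, 80, 54, 2556] [array([ 458.6, -467.9]), array([92.9, 43.2]), np.float64(43.2)]
[0, 258, 176, 24, 3603] [array([ 495.5, -169.2]), array([166.1,  23.5]), np.float64(82.5)]
[458, 258, 182, 24, 3576] [array([ 438.7, -602.6]), array([173. ,  23.6]), np.float64(82.5)]
```

Pack B is at (529.6,-395.3), yaw -7.9°, unmoved. Grip it.

>>> {"name": "play_rows", "arguments": {"rows": [{"dx": 0.1, "dy": 0.12, "dz": 1.5, "turn": 0.05, "fingers": 0.6}, {"dx": 0.1, "dy": 0.12, "dz": 3.0, "turn": 0.05, "fingers": 0.6}, {"dx": 0.1, "dy": 0.12, "dz": 4.0, "turn": 0.05, "fingers": 0.6}, {"dx": 0.1, "dy": 0.12, "dz": 4.05, "turn": 0.05, "fingers": 0.6}, {"dx": 0.1, "dy": 0.12, "dz": 4.05, "turn": 0.05, "fingers": -1.0}, {"dx": 0.1, "dy": 0.12, "dz": 4.05, "turn": 0.05, "fingers": -1.0}, {"dx": 0.1, "dy": 0.12, "dz": 4.05, "turn": 0.05, "fingers": -1.0}, {"dx": 0.1, "dy": 0.12, "dz": 4.05, "turn": 0.05, "fingers": -1.0}, {"dx": 0.1, "dy": 0.12, "dz": 2.5, "turn": 0.05, "fingers": -1.0}, {"dx": 0.1, "dy": 0.12, "dz": 0.5, "turn": 0.05, "fingers": -1.0}, {"dx": 0.1, "dy": 0.12, "dz": -1.5, "turn": 0.05, "fingers": -1.0}, {"dx": 0.1, "dy": 0.12, "dz": -1.5, "turn": 0.05, "fingers": -1.0}]}}

```text
clock: 21.45
ee_pos: [530.9, -398.2, 150.3]
tool_rot: [0.998, -0.069, 0.003, 0.002]
force: [-0.0, -0.2, -2.3]
opening: 0.432
```

```bash
python3 - <<'E'
from h import *
go(*dockp(O,(0.5,76,75)),np.pi/2+O[2])
E
```

```text
d [ -2.24 -25.04   2.91] turn -0.05 j6 1.06 F [-0.  -0.2 -2.3] op 0.432
```

>>> {"name": "play_rows", "arguments": {"rows": [{"dx": -0.2, "dy": -2.0, "dz": 0.0, "turn": 0.0, "fingers": -1.0}, {"dx": -0.4, "dy": -4.3, "dz": 0.0, "turn": 0.0, "fingers": -1.0}, {"dx": -0.6, "dy": -6.6, "dz": 0.0, "turn": 0.0, "fingers": -1.0}, {"dx": -0.8, "dy": -8.9, "dz": 0.0, "turn": 0.0, "fingers": -1.0}, {"dx": -1.0, "dy": -11.2, "dz": 0.0, "turn": 0.0, "fingers": -1.0}, {"dx": -1.2, "dy": -13.5, "dz": 0.0, "turn": 0.0, "fingers": -1.0}, {"dx": -1.4, "dy": -15.8, "dz": 0.0, "turn": 0.0, "fingers": -1.0}, {"dx": -1.6, "dy": -18.1, "dz": 0.0, "turn": 0.0, "fingers": -1.0}, {"dx": -1.8, "dy": -20.4, "dz": 0.0, "turn": 0.0, "fingers": -1.0}, {"dx": -2.0, "dy": -22.7, "dz": 0.0, "turn": 0.0, "fingers": -1.0}, {"dx": -2.24, "dy": -25.0, "dz": 0.5, "turn": 0.0, "fingers": -1.0}, {"dx": -2.24, "dy": -25.04, "dz": 1.5, "turn": 0.0, "fingers": -1.0}]}}

```text
clock: 22.95
ee_pos: [559.5, 235.1, 107.3]
tool_rot: [0.998, -0.067, 0.0, -0.001]
force: [-0.7, 0.2, -2.3]
opening: 0.431
```

```bash
python3 - <<'E'
from h import *
go(*dockp(O,(0.5,76,42)),np.pi/2+O[2])
im,m=snap('wrist','w11.png'); s=arm.state()['ee_pos'];o=(s[0],s[1],O[2]);im=im.copy()
c=np.array([w2pix(m,dockp(o,(47*a,20*b,s[2]+20))) for a,b in((1,1),(1,-1),(-1,-1),(-1,1))]).astype(np.int32);cv2.polylines(im,[c],True,(255,0,0))
cv2.imwrite('pics/w11c.png',im[:,:,::-1]); print(c.tolist(),s)
# far-end width of black pack on a few rows
g=cv2.imread('pics/w11.png')[:,:,::-1].astype(int)
for r in(170,180,190,200): print(r,[int(v) for v in np.nonzero(np.abs(np.diff(g[r,250:390].sum(1)))>60)[0]+250])
E
```

```text
d [0.14 0.22 2.61] turn -0.01 j6 2.1 F [-0.7  0.2 -2.3] op 0.431
[[283, 173], [360, 173], [354, 330], [287, 330]] [556.87470129 232.43942541 103.31641054]
170 [258, 259, 260, 282, 283, 348, 349, 350]
180 [259, 260, 277, 278, 353, 354, 355, 388]
190 [259, 260, 261, 277, 278, 295, 296, 297, 335, 336, 353, 354, 387, 388]
200 [260, 261, 278, 296, 297, 335, 336, 353, 354, 387, 388]
```

No slip this time: width is 76.5 px against the predicted 77. Settle and descend.

>>> {"name": "play_rows", "arguments": {"rows": [{"dx": 0.0, "dy": 0.0, "dz": 0.0, "turn": 0.0, "fingers": -1.0}]}}

```text
clock: 23.12
ee_pos: [558.0, 230.6, 106.6]
tool_rot: [0.998, -0.069, -0.002, 0.001]
force: [0.3, 0.4, -1.8]
opening: 0.432
```

```bash
python3 - <<'E'
from h import *
go(*dockp(O,(0.5,76,46)),np.pi/2+O[2]);print(arm.state()['ee_pos'])
E
```

```text
d [0.18 0.02 2.42] turn -0.05 j6 2.1 F [ 0.3  0.4 -1.8] op 0.432
[558.02416206 230.5677221  106.59450191]
```

>>> {"name": "play_rows", "arguments": {"rows": [{"dx": 0.16, "dy": 0.03, "dz": 1.0, "turn": 0.0, "fingers": -1.0}, {"dx": 0.16, "dy": 0.03, "dz": 2.0, "turn": 0.0, "fingers": -1.0}, {"dx": 0.16, "dy": 0.03, "dz": 2.3, "turn": 0.0, "fingers": -1.0}, {"dx": 0.16, "dy": 0.03, "dz": 2.3, "turn": 0.0, "fingers": -1.0}]}}

```text
clock: 23.62
ee_pos: [563.6, 229.4, 51.2]
tool_rot: [0.998, -0.069, -0.0, 0.0]
force: [0.1, 0.7, -0.6]
opening: 0.433
```

```bash
python3 - <<'E'
from h import *
go(*dockp(O,(0.5,76,30)),np.pi/2+O[2]);print(arm.state()['ee_pos'])
E
```

```text
d [-0.05  0.01  0.85] turn -0.06 j6 2.09 F [ 0.1  0.7 -0.6] op 0.433
[563.55119199 229.37526252  51.16091314]
```

>>> {"name": "play_rows", "arguments": {"rows": [{"dx": -0.04, "dy": 0.0, "dz": 0.2, "turn": 0.0, "fingers": -1.0}, {"dx": -0.04, "dy": 0.0, "dz": 0.36, "turn": 0.0, "fingers": -1.0}, {"dx": -0.04, "dy": 0.0, "dz": 0.46, "turn": 0.0, "fingers": -1.0}]}}

```text
clock: 24.0
ee_pos: [563.6, 230.4, 40.4]
tool_rot: [0.998, -0.069, 0.001, -0.0]
force: [-0.2, -0.5, 8.5]
opening: 0.432
```

>>> {"name": "play_rows", "arguments": {"rows": [{"dx": 0.0, "dy": 0.0, "dz": 0.1, "turn": 0.0, "fingers": -1.0}, {"dx": 0.0, "dy": 0.0, "dz": 0.2, "turn": 0.0, "fingers": -1.0}]}}

```text
clock: 24.25
ee_pos: [563.3, 230.5, 35.1]
tool_rot: [0.998, -0.069, 0.001, -0.0]
force: [0.7, -0.1, 0.5]
opening: 0.435
```

>>> {"name": "play_rows", "arguments": {"rows": [{"dx": 0.0, "dy": 0.0, "dz": 0.1, "turn": 0.0, "fingers": -1.0}, {"dx": 0.0, "dy": 0.0, "dz": 0.2, "turn": 0.0, "fingers": -1.0}]}}

```text
clock: 24.5
ee_pos: [562.9, 230.0, 29.8]
tool_rot: [0.998, -0.069, 0.0, 0.0]
force: [-4.1, -4.0, 25.7]
opening: 0.436
```

Pack B clicked in (8.5 N, then about 0, then 26 N on the pedestal). Release, lift and line up for the switch.

>>> {"name": "play_rows", "arguments": {"rows": [{"dx": 0.0, "dy": 0.0, "dz": -0.1, "turn": 0.0, "fingers": 0.1}, {"dx": 0.0, "dy": 0.0, "dz": -0.1, "turn": 0.0, "fingers": 0.1}, {"dx": 0.0, "dy": 0.0, "dz": -1.5, "turn": 0.0, "fingers": 0.1}, {"dx": 0.0, "dy": 0.0, "dz": -3.5, "turn": 0.0, "fingers": 0.1}, {"dx": 0.0, "dy": 0.0, "dz": -5.0, "turn": 0.0, "fingers": 0.1}, {"dx": 0.0, "dy": 0.0, "dz": -5.0, "turn": 0.0, "fingers": 0.1}, {"dx": 0.0, "dy": 0.0, "dz": -5.0, "turn": 0.0, "fingers": 0.1}]}}

```text
clock: 25.38
ee_pos: [561.7, 229.8, 153.4]
tool_rot: [0.998, -0.069, -0.001, 0.0]
force: [0.0, -0.2, -0.1]
opening: 0.549
```

```bash
python3 - <<'E'
from h import *
go(*dockp(O,(-75,155,74)),np.pi/2+O[2])
im,m=snap('wrist','w12.png'); im=im.copy()
def box(im,m,y):
  c=np.array([w2pix(m,dockp(O,(47*a,y+20*b,50))) for a,b in((1,1),(1,-1),(-1,-1),(-1,1))]).astype(np.int32);cv2.polylines(im,[c],True,(255,0,0))
for y in(76,-76):box(im,m,y)
sc,ms=snap('scene','s12.png'); sc=sc.copy()
u,v=w2pix(ms,dockp(O,(-24,155,78))).astype(int); cv2.circle(sc,(u,v),2,(255,0,0))
cv2.imwrite('pics/w12c.png',np.vstack([im[:300],cv2.resize(sc[190:330,220:440],(471,300),interpolation=3)[:, :471] if 0 else cv2.copyMakeBorder(cv2.resize(sc[190:330,220:440],(471,300),interpolation=3),0,0,0,169,0)])[:,:,::-1])
E
```

```text
d [-3.01 -3.13  3.18] turn -0.05 j6 2.09 F [ 0.  -0.2 -0.1] op 0.549
```

View pics/w12c.png

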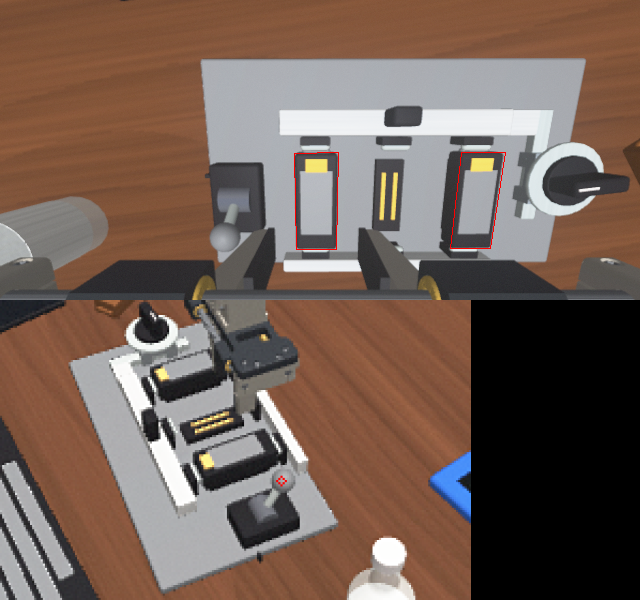

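Both packs sit in their outlines, and the predicted ball position matches. Now flip the switch.

>>> {"name": "play_rows", "arguments": {"rows": [{"dx": -1.5, "dy": -1.5, "dz": 0.0, "turn": 0.0, "fingers": -1.0}, {"dx": -3.0, "dy": -3.13, "dz": 0.0, "turn": 0.0, "fingers": -1.0}, {"dx": -3.0, "dy": -3.13, "dz": 0.0, "turn": 0.0, "fingers": -1.0}, {"dx": -3.0, "dy": -3.13, "dz": 1.5, "turn": 0.0, "fingers": -1.0}, {"dx": -3.0, "dy": -3.13, "dz": 3.1, "turn": 0.0, "fingers": -1.0}, {"dx": -3.0, "dy": -3.13, "dz": 3.1, "turn": 0.0, "fingers": -1.0}, {"dx": -2.4, "dy": -3.13, "dz": 3.1, "turn": 0.0, "fingers": -1.0}, {"dx": -1.8, "dy": -3.13, "dz": 3.1, "turn": 0.0, "fingers": -1.0}, {"dx": -1.2, "dy": -3.13, "dz": 3.1, "turn": 0.0, "fingers": -1.0}, {"dx": -0.6, "dy": -3.13, "dz": 3.1, "turn": 0.0, "fingers": -1.0}, {"dx": -0.1, "dy": -3.13, "dz": 3.1, "turn": 0.0, "fingers": -1.0}, {"dx": -0.1, "dy": -3.13, "dz": 3.1, "turn": 0.0, "fingers": -1.0}]}}

```text
clock: 26.98
ee_pos: [571.9, 307.6, 76.7]
tool_rot: [0.998, -0.069, 0.0, -0.0]
force: [-0.4, 0.4, 0.4]
opening: 0.005
```

```bash
python3 - <<'E'
from h import *
go(*dockp(O,(2,155,74)),np.pi/2+O[2]);print(arm.state()['force'])
E
```

```text
d [ 0.09 -0.    0.11] turn -0.06 j6 2.2 F [-0.4  0.4  0.4] op 0.005
[-0.35204261  0.43625538  0.35131247]
```

>>> {"name": "play_rows", "arguments": {"rows": [{"dx": 0.15, "dy": 0.0, "dz": 0.0, "turn": 0.0, "fingers": -1.0}, {"dx": 0.25, "dy": 0.0, "dz": 0.0, "turn": 0.0, "fingers": -1.0}, {"dx": 0.25, "dy": 0.0, "dz": 0.0, "turn": 0.0, "fingers": -1.0}]}}

```text
clock: 27.35
ee_pos: [574.5, 307.2, 76.4]
tool_rot: [0.998, -0.069, -0.002, 0.0]
force: [-7.6, 2.3, 3.2]
opening: 0.006
```

>>> {"name": "play_rows", "arguments": {"rows": [{"dx": -1.0, "dy": 0.0, "dz": 0.0, "turn": 0.0, "fingers": -1.0}, {"dx": -2.5, "dy": 0.0, "dz": 0.0, "turn": 0.0, "fingers": -1.0}, {"dx": -2.5, "dy": 0.0, "dz": -2.0, "turn": 0.0, "fingers": -1.0}, {"dx": -4.0, "dy": 0.0, "dz": -4.0, "turn": 0.0, "fingers": -1.0}, {"dx": -5.0, "dy": 0.0, "dz": -6.0, "turn": 0.0, "fingers": -1.0}, {"dx": -5.0, "dy": 0.0, "dz": -6.0, "turn": 0.0, "fingers": -1.0}, {"dx": -5.0, "dy": 0.0, "dz": -6.0, "turn": 0.0, "fingers": -1.0}]}}

```text
clock: 28.22
ee_pos: [453.0, 324.3, 226.6]
tool_rot: [0.998, -0.069, 0.0, -0.0]
force: [-0.7, 0.6, -0.9]
opening: 0.005
```

```bash
python3 - <<'E'
from h import *
sc,ms=snap('scene','s13.png'); si,md=snap('side','si13.png'); w,_=snap('wrist','w13.png')
sc=sc.copy();u,v=w2pix(ms,dockp(O,(24,155,78))).astype(int); cv2.circle(sc,(u,v),2,(255,0,0))
for y in(76,-76):
  c=np.array([w2pix(ms,dockp(O,(47*a,y+20*b,50))) for a,b in((1,1),(1,-1),(-1,-1),(-1,1))]).astype(np.int32)
  cv2.polylines(sc,[c],True,(255,0,0)) if 0 else None
a=cv2.resize(sc[185:330,230:400],(400,341),interpolation=3); b=cv2.resize(si[120:265,260:430],(400,341),interpolation=3)
f=cv2.resize(np.hstack([sc,si]),(800,250))
cv2.imwrite('pics/c13.png',np.vstack([np.hstack([a,b]),f])[:,:,::-1])
E
```

```text
(no output)
```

View pics/c13.png

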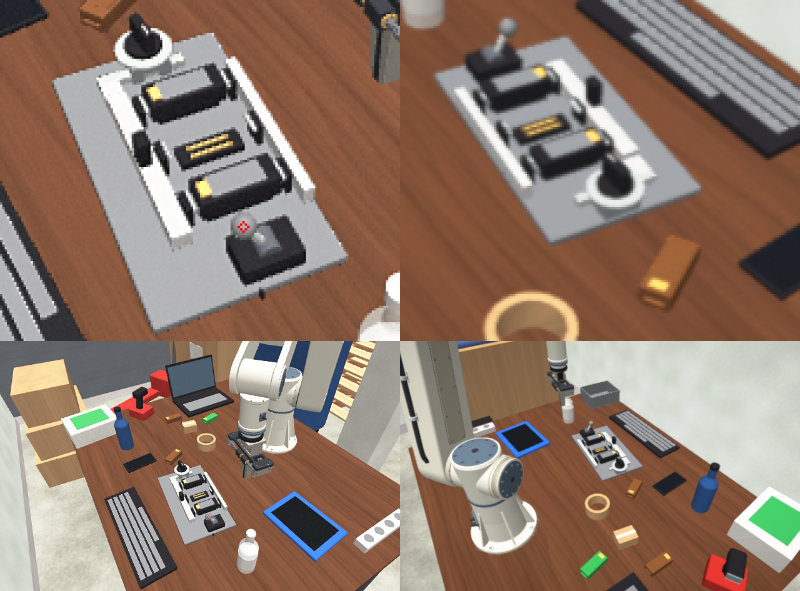

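The switch is on (ball at its mark, 8 N at the stop), no other packs are present and the bystanders are unmoved. Pack A may have tilted in the grip, so I'll do one check: touch both ends of it with shut fingers and compare heights.

```bash
python3 - <<'E'
from h import *
go(*dockp(O,(32,-76,58))); go(*dockp(O,(-32,-76,58)))
E
```

```text
d [6.16 9.2  6.7 ] turn 0.0 j6 2.33 F [ 0.8  0.4 -0.7] op 0.003
d [3.6  9.21 6.7 ] turn 0.0 j6 2.33 F [ 0.8  0.4 -0.7] op 0.003
```

>>> {"name": "play_rows", "arguments": {"rows": [{"dx": 1.0, "dy": 2.0, "dz": 0.0, "turn": 0.0, "fingers": -1.0}, {"dx": 2.5, "dy": 4.0, "dz": 0.0, "turn": 0.0, "fingers": -1.0}, {"dx": 4.0, "dy": 6.0, "dz": 1.0, "turn": 0.0, "fingers": -1.0}, {"dx": 5.5, "dy": 8.0, "dz": 2.0, "turn": 0.0, "fingers": -1.0}, {"dx": 6.16, "dy": 9.2, "dz": 3.0, "turn": 0.0, "fingers": -1.0}, {"dx": 6.16, "dy": 9.2, "dz": 5.0, "turn": 0.0, "fingers": -1.0}, {"dx": 6.16, "dy": 9.2, "dz": 6.5, "turn": 0.0, "fingers": -1.0}, {"dx": 6.16, "dy": 9.2, "dz": 6.8, "turn": 0.0, "fingers": -1.0}, {"dx": 6.16, "dy": 9.2, "dz": 6.95, "turn": 0.0, "fingers": -1.0}, {"dx": 6.16, "dy": 9.2, "dz": 7.05, "turn": 0.0, "fingers": -1.0}, {"dx": 6.16, "dy": 9.2, "dz": 7.1, "turn": 0.0, "fingers": -1.0}, {"dx": 6.16, "dy": 9.2, "dz": 7.1, "turn": 0.0, "fingers": -1.0}]}}

```text
clock: 29.88
ee_pos: [574.7, 75.5, 50.4]
tool_rot: [0.998, -0.069, 0.001, -0.0]
force: [-0.0, 0.1, 3.9]
opening: 0.004
```

>>> {"name": "play_rows", "arguments": {"rows": [{"dx": 0.0, "dy": 0.0, "dz": -0.6, "turn": 0.0, "fingers": -1.0}, {"dx": -1.3, "dy": 0.0, "dz": -0.6, "turn": 0.0, "fingers": -1.0}, {"dx": -2.56, "dy": 0.0, "dz": -0.6, "turn": 0.0, "fingers": -1.0}, {"dx": -2.56, "dy": 0.0, "dz": -0.3, "turn": 0.0, "fingers": -1.0}, {"dx": -2.56, "dy": 0.0, "dz": -0.1, "turn": 0.0, "fingers": -1.0}, {"dx": -2.56, "dy": 0.0, "dz": 0.0, "turn": 0.0, "fingers": -1.0}, {"dx": -2.56, "dy": 0.0, "dz": 0.0, "turn": 0.0, "fingers": -1.0}]}}

```text
clock: 30.75
ee_pos: [511.7, 84.1, 50.4]
tool_rot: [0.998, -0.069, 0.0, -0.0]
force: [-4.5, 0.5, 16.3]
opening: 0.004
```

Both ends touch at 50.4 mm against 50 expected, so pack A is flat and home. Retreat and hand in.

>>> {"name": "play_rows", "arguments": {"rows": [{"dx": 0.0, "dy": 0.0, "dz": -1.5, "turn": 0.0, "fingers": -1.0}, {"dx": 0.0, "dy": 0.0, "dz": -3.5, "turn": 0.0, "fingers": -1.0}, {"dx": 0.0, "dy": 0.0, "dz": -6.0, "turn": 0.0, "fingers": -1.0}, {"dx": 0.0, "dy": 0.0, "dz": -6.0, "turn": 0.0, "fingers": -1.0}, {"dx": 0.0, "dy": 0.0, "dz": -6.0, "turn": 0.0, "fingers": -1.0}]}}

```text
clock: 31.38
ee_pos: [510.8, 84.0, 199.0]
tool_rot: [0.998, -0.069, 0.0, -0.0]
force: [0.1, 0.9, -0.8]
opening: 0.001
```

```bash
python3 - <<'E'
from h import *
a=cv2.imread('pics/s13.png').astype(int); im,m=snap('scene','s14.png'); b=im[:,:,::-1].astype(int)
d=np.abs(a-b).sum(2)
for n,p in dict(switch=(24,155,78),knob=(20,-165,73),bay0=(40,76,50),bay2=(40,-76,50)).items():
    u,v=w2pix(m,dockp(O,p)).astype(int); print(n,d[v-5:v+6,u-5:u+6].mean())
print(arm.state()['force']); arm.close_job()
E
```

```text
switch 5.2809917355371905
knob 6.966942148760331
bay0 5.148760330578512
bay2 7.206611570247934
[-0.48101806  0.33710514 -0.89629901]
the job is handed in; nothing more can be done
```

The dock is set up, both battery packs on the desk are clicked home, the charger is on, and I handed the job in at about 31 s of the 210 s allowed. No verdict was reported.

- **Clamp and bar:** I turned the knob free and slid the bar in until it met its stop at about 10 N. I then turned the knob tight again, to about 1.46 rad by the wrist angle; the pictures show the wing across.
- **Packs:** Only two were present; they went into bays 2 and 0 and the middle bay stays empty. For both packs the force rose to 8–10 N, dropped, and rose again on the pedestal, and both lie within their predicted home outlines in the wrist picture.
- **Switch:** I pushed it over to about 8 N at its stop, and the ball sits at the predicted "on" position.
- **Surroundings:** The last pictures show the bystanders where they were. The gripper stopped clear of everything with about zero force.

**One check that disagreed:** before placing the first pack, a picture fit suggested it had slipped 9 mm and tilted 0.12 rad in the grip, but it met the lips at the no-slip height. I touched both ends of it afterwards, and both were at 50.4 mm against the expected 50, so it lies flat and home. I did not do that end-touch check on the second pack.

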